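Weigh the refill tins by hand, load the full ones and run the tray home

ROBOT

A 6-joint arm with a two-finger parallel gripper is mounted at the origin on the work surface. World frame = base frame: x ahead of the robot, y to its left, z up, the work surface at z = 0. Lengths are in m, angles in rad, forces in N, time in s.
With the tool pointing down it reaches from about 0.35 to 0.975 m from the base axis. Payload 4.9 kg.
Tool frame: the origin (TCP) lies at the very end of the fingers, on their centre line; the grasp point (between the pads) lies 19 mm behind it (ctrl.grip_point_offset is the distance from the TCP to the grasp point, in m); z points along the fingers, y is the line along which they close (so a half turn about z gives the same grasp; the last joint's range is limited). The gripper opens to 85 mm and grips with 20 to 120 N. Pads are 22 mm wide; open, the fingers measure 114 mm over their backs; the gripper's body (76 mm by 85 mm) begins 54 mm behind the grasp point. The pads swing forward as they close: fully open they stand 13 mm farther back than shut.
Start: joints at [-1.289, 0.053, 1.613, -0, 1.476, -0.119], TCP at [0.244, -0.575, 0.231] pointing down, gripper open.
Joint ranges: [-3.01, 3.01], [-1.01, 2.22], [0.06, 2.58], [-1.02, 4.17], [0.09, 2.62], [-3.14, 3.14]. Speed limits (rad/s): [2.57, 2.57, 3.14, 3.14, 3.14, 3.14].

INTERFACE

Orientations are given as a rotation vector (axis times angle).
In Python, from station import ctrl gives the robot as it stands.
- The arm moves only by the tool send_rows, never from a script. Its argument "rows" is a list of rows, each a list of 3 entries, a list of its own where there are three numbers: the finger opening in cm, from 0 to 8.54, then the shift along the tool's x, y, z in cm, then the turn about the tool's z in degrees. A call has 1 to 10 rows; each row shifts and turns the commanded pose from where the row before left it, along the tool's axes as they then stand; what a row does not reach is not made up. A row lasts 1/8 s, in which the tool goes at most 62.5 mm and 10.7 degrees, less where a joint would pass 70% of its speed; a pose out of reach is approached as far as the arm can. A call with a gripper value outside its range is refused whole. The fingers move at their own pace and stop on an object; "newtons" is the grip in N (left out, the last holds). Time passes only in rows, so rows that do not move let the fingers close. It gives the time, the measured TCP pose, the force, the opening and the grip force at its end, in the units of the state.
- ctrl.get_obs(): the state, without advancing time (a new reading comes with each control period).
- ctrl.get_image(name): name is "side" or "top" or "wrist"; returns a dict with "frame" (400x640x3 uint8, red, green, blue), "range_z" (400x640 float32, m along the optical axis (not along the pixel's ray), 0 where there is no reading), "fx", "fy", "cx", "cy" (pixels), "cam_to_world" (4x4, takes a point from camera to world coordinates). Camera axes: x right, y down, z forward; pixel columns grow to the right and rows downward; lengths in m; the calibration is good to about 2 mm. A picture is of the moment at which its call begins.
- ctrl.finish_job(): hands the job in; it is judged then, once.
The state is a dict: "t": time; "q": joint angles; "dq": joint speeds; "effort": joint torques, N m; "tool_pos": TCP position; "tool_rot": TCP orientation; "contact_force": force on the tool from outside, world axes, zero at the start; "wrist_torque": the same for the moment, N m; "opening": finger opening in m; "grip_force": force on a finger pad.
Only numpy, scipy, OpenCV 4.12 (cv2) and the standard library are available. Lean on these libraries where they do the work, as an engineer would, in place of code of your own. Each camera call takes 0.05 s, during which the arm holds its last target. There are 200 camera calls.

TASK

The refill tins all look alike, so heft them to tell the full from the empty: stand every full one upright on the floor of the sliding wooden tray, and put every empty one in the blue crate. Only when all are sorted push the tray (it has an orange tab for that) over the sprung click and on until it is fully home against the stop, and then press the green key all the way down and let go. Leave the mug, creamer and spoon alone.

Things in the scene. Friction and masses are not known exactly. Their poses are not given: they have to be found in the camera images.
- tin_a: sealed aluminium refill tin with a straw-coloured band, plain cylinder 60 mm across and 64 mm tall; origin: centre of its underside, z up. All tins look alike; a full one weighs 0.25 to 0.35 kg, an empty one 0.05 to 0.10 kg, and which is which varies by tin and can only be felt. It stands upright on the counter at the start (or is absent in this run).
- tin_b: sealed aluminium refill tin with a straw-coloured band, plain cylinder 60 mm across and 64 mm tall; origin: centre of its underside, z up. All tins look alike; a full one weighs 0.25 to 0.35 kg, an empty one 0.05 to 0.10 kg, and which is which varies by tin and can only be felt. It stands upright on the counter at the start (or is absent in this run).
- tin_c: sealed aluminium refill tin with a straw-coloured band, plain cylinder 60 mm across and 64 mm tall; origin: centre of its underside, z up. All tins look alike; a full one weighs 0.25 to 0.35 kg, an empty one 0.05 to 0.10 kg, and which is which varies by tin and can only be felt. It stands upright on the counter at the start (or is absent in this run).
- tin_d: sealed aluminium refill tin with a straw-coloured band, plain cylinder 60 mm across and 64 mm tall; origin: centre of its underside, z up. All tins look alike; a full one weighs 0.25 to 0.35 kg, an empty one 0.05 to 0.10 kg, and which is which varies by tin and can only be felt. It stands upright on the counter at the start (or is absent in this run).
- tin_e: sealed aluminium refill tin with a straw-coloured band, plain cylinder 60 mm across and 64 mm tall; origin: centre of its underside, z up. All tins look alike; a full one weighs 0.25 to 0.35 kg, an empty one 0.05 to 0.10 kg, and which is which varies by tin and can only be felt. It stands upright on the counter at the start (or is absent in this run).
- tin_f: sealed aluminium refill tin with a straw-coloured band, plain cylinder 60 mm across and 64 mm tall; origin: centre of its underside, z up. All tins look alike; a full one weighs 0.25 to 0.35 kg, an empty one 0.05 to 0.10 kg, and which is which varies by tin and can only be felt. It stands upright on the counter at the start (or is absent in this run).
- tin_g: sealed aluminium refill tin with a straw-coloured band, plain cylinder 60 mm across and 64 mm tall; origin: centre of its underside, z up. All tins look alike; a full one weighs 0.25 to 0.35 kg, an empty one 0.05 to 0.10 kg, and which is which varies by tin and can only be felt. It stands upright on the counter at the start (or is absent in this run).
- rail: grey base plate with two rails, fixed; origin: on the counter near its middle. Its +y (to the robot's left) is the way home for the tray. The grey end stop stands at y = +210 to +224 mm, up to 50 mm high; the green key is at x = 0, y = +285 mm. The tray's friction is 1.5 N; about 20 to 12 mm before home a sprung ball resists by a few N more: push on.
- tray: wooden tray on the rail; axes parallel to the rail's, origin under its middle, 24 mm above the counter. Floor top 6 mm above the origin, 100 mm in x by 310 in y (four tins in a row: y = +-38, +-114 mm); walls 5 mm thick, 12 mm above the floor. Origin at y = -70 to -40 mm of the rail at the start, +50 mm hard home.
- tray_tab (a point): on the outer (-y) face of the orange push tab at the tray's -y end, 10 mm below its top edge; axes parallel to the rail's. The tab is an upright plate 50 mm wide in x, 10 mm thick in y, top 104 mm above the counter; push this face towards +y. The rail (22 mm high) runs on behind it, so keep the fingertips 30 mm or more above the counter.
- crate: blue open crate for empties, fixed, 160 mm in x, 180 mm in y, 26 mm high, walls and floor 6 mm; origin: centre of its underside. Three tins fit, for example at (x, y) = (-35, -50), (-35, 50), (38, 0) mm.
- key (a joint): depth of the sprung green key in m, 0 when up, 0.007 fully down; it springs back. Full depth takes about 5 N straight down.
- key_top (a point): centre of the top of the green round key, 32 mm across, facing up about 31 mm above the counter.
- mug: teal ceramic mug, 80 mm across, 90 mm tall, handle at its +y; origin: centre of its underside. Leave alone.
- creamer: small glass creamer with a steel cap, 60 mm across, 77 mm tall, on the counter; origin: centre of its underside. Leave alone.
- spoon: stainless measuring spoon, 140 mm long, lying behind the rail. Leave alone.

How it is judged:
By the outcome, as a careful person would: the job done as asked, in the order asked, and still so for the second after the job is handed in, with the robot touching nothing.
Of tin_a, tin_b, tin_c, tin_d, tin_e, tin_f, tin_g only 5 to 7 are there at a start; the rules pass over those that are not, and their reading is None.
At some moment in a run one of tin_a, tin_b, tin_c, tin_d, tin_e, tin_f, tin_g may be knocked a few centimetres aside while the robot is not near it.
It also fails if it takes over 210 s, if anything falls off the work surface, if the arm or the gripper's body presses on something with over 40 N, if the wrist force passes 120 N, or if a joint passes its speed limit or range.

## Working session

There is one attempt and no reset: what is moved stays moved. The work goes in short steps, Python scripts to look and compute and a tool call to move; the robot and the scene stay as the last step left them, time stands still between calls to the robot, and variables do not carry over. Pictures are saved under pics/ and viewed, at most 14 in all, crops included, and the job is handed in when it is done.

Besides the shell and the picture viewer there is one more tool, called as a command line: name --argument value ..., lists and objects as JSON in quotes. send_rows: Moves the arm, as the interface text tells. Its arguments: {"type":"object","properties":{"rows":{"type":"array","items":{"type":"array"}},"newtons":{"type":"number"}},"required":["rows"]}

```bash
mkdir -p pics; ls; cat > h.py <<'E'
from station import ctrl
import numpy as np, cv2
def shot(n,fn=None):
    im=ctrl.get_image(n)
    if fn: cv2.imwrite('pics/'+fn,cv2.cvtColor(im['frame'],cv2.COLOR_RGB2BGR))
    return im
def ray(im,u,v,z):
    T=np.array(im['cam_to_world']);d=T[:3,:3]@[(u-im['cx'])/im['fx'],(v-im['cy'])/im['fy'],1];o=T[:3,3]
    return o+d*(z-o[2])/d[2]
def cloud(im):
    r=im['range_z'];v,u=np.indices(r.shape);T=np.array(im['cam_to_world'])
    p=np.stack([(u-im['cx'])/im['fx']*r,(v-im['cy'])/im['fy']*r,r],-1)
    P=p@T[:3,:3].T+T[:3,3];P[r==0]=np.nan
    return P
E
python3 - <<'E'
from h import *
o=ctrl.get_obs();print({k:np.round(v,3) for k,v in o.items()})
for n in('top','side'):
    im=shot(n,n+'0.png');print(n,np.round(im['cam_to_world'],3),im['fx'])
E
```

```text
pics
{'t': np.float64(0.0), 'q': array([-1.289,  0.053,  1.614, -0.   ,  1.476, -0.119]), 'dq': array([-0.001,  0.001, -0.001,  0.001, -0.001, -0.001]), 'effort': array([-1.0000e-03, -3.9369e+01, -3.7018e+01, -0.0000e+00,  7.0000e-03,
        0.0000e+00]), 'tool_pos': array([ 0.244, -0.575,  0.23 ]), 'tool_rot': array([-3.077, -0.625,  0.   ]), 'contact_force': array([0.342, 0.056, 0.335]), 'wrist_torque': array([-0.027, -0.048, -0.037]), 'grip_force': np.float64(0.0), 'opening': np.float64(0.085)}
top [[ 0.014 -0.984  0.176  0.389]
 [-1.    -0.012  0.014  0.019]
 [-0.011 -0.177 -0.984  1.088]
 [ 0.     0.     0.     1.   ]] 375.1106475429915
side [[ 0.99  -0.112  0.091  0.463]
 [-0.144 -0.761  0.633 -0.714]
 [-0.001 -0.64  -0.769  0.977]
 [ 0.     0.     0.     1.   ]] 439.5392642888298
```

View pics/top0.png

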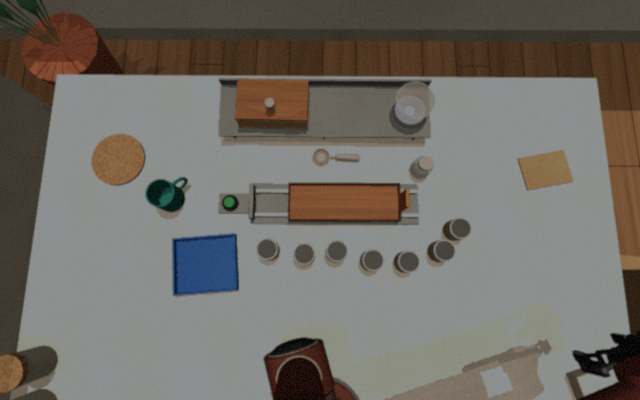

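View pics/side0.png

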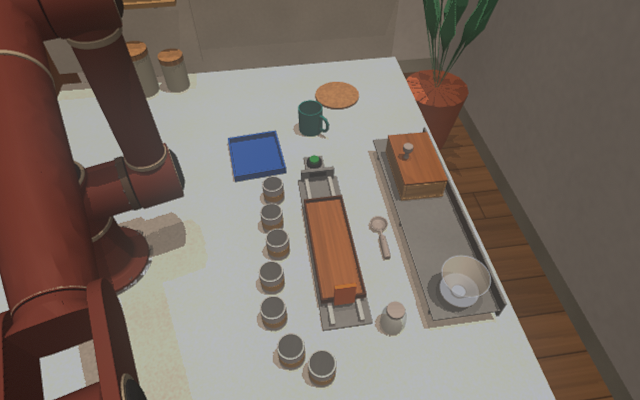

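The top view shows seven tins in an arc (268,250), (304,255), (337,252), (372,260), (407,262), (443,251), (458,229). It also shows the crate at (206,264), the key at (230,203), the tray at about (345,202) and the tab at (405,199). Next I measure them.

```bash
cat >> h.py <<'E'
def comps(P,m,amin=20):
    n,l,s,c=cv2.connectedComponentsWithStats(m.astype(np.uint8))
    return [(l==i,s[i],c[i]) for i in range(1,n) if s[i,4]>=amin]
def tins(im,box=(0.2,0.62,-0.6,0.4)):
    P=cloud(im);out=[]
    m=(abs(P[...,2]-.064)<.007)&(P[...,0]>box[0])&(P[...,0]<box[1])&(P[...,1]>box[2])&(P[...,1]<box[3])
    for k,s,c in comps(P,m):
        (u,v),r=cv2.minEnclosingCircle(np.argwhere(k)[:,::-1].astype(np.float32))
        out.append((ray(im,u,v,.064)[:2],r/im['fx']*np.median(im['range_z'][k]),s[4]))
    return out
E
python3 - <<'E'
from h import *
im=shot('top');P=cloud(im)
for t in tins(im): print('tin',np.round(t[0],3),np.round(t[1],3),t[2])
f=cv2.cvtColor(im['frame'],cv2.COLOR_RGB2HSV)
def rep(n,lo,hi,box,z):
    m=cv2.inRange(f,lo,hi)>0; mm=np.zeros_like(m);mm[box[1]:box[3],box[0]:box[2]]=m[box[1]:box[3],box[0]:box[2]]
    ks=comps(P,mm);
    if not ks: print(n,None);return
    k,s,c=max(ks,key=lambda q:q[1][4])
    rc=cv2.minAreaRect(np.argwhere(k)[:,::-1].astype(np.float32)); b=cv2.boxPoints(rc)
    print(n,s,'centre',np.round(ray(im,*rc[0],z),3),'zmed',np.nanmedian(P[k][:,2]).round(3),'corners',[np.round(ray(im,*q,z)[:2],3).tolist() for q in b])
rep('crate',(100,100,40),(130,255,255),(160,220,250,310),.026)
rep('key',(45,80,30),(80,255,255),(215,190,245,215),.031)
rep('tray',(3,60,40),(20,255,255),(280,175,403,225),.042)
rep('tab',(3,150,100),(20,255,255),(400,180,415,215),.104)
for n,z,box in(('stop',.05,(240,178,262,228)),):
    Q=P[box[1]:box[3],box[0]:box[2]].reshape(-1,3);q=Q[abs(Q[:,2]-z)<.006];print(n,len(q),q.mean(0),q.min(0),q.max(0))
q=P[185:215,398:415].reshape(-1,3);q=q[q[:,2]>.09];print('tab',len(q),q.mean(0),q.min(0),q.max(0))
q=P[182:222,285:400].reshape(-1,3);q=q[abs(q[:,2]-.03)<.006];print('floor',len(q),q.mean(0),q.min(0),q.max(0))
o=ctrl.get_obs();w=ctrl.get_image('wrist');print(np.round(w['cam_to_world'],3),w['fx'])
E
```

```text
tin [ 0.587 -0.219] 0.024 20
tin [ 0.511 -0.373] 0.031 373
tin [0.449 0.154] 0.03 379
tin [ 0.446 -0.036] 0.03 380
tin [ 0.452 -0.327] 0.031 388
tin [0.437 0.053] 0.03 381
tin [ 0.423 -0.134] 0.03 387
tin [ 0.42 -0.23] 0.031 392
crate [ 173  234   65   61 3602] centre [0.406 0.333 0.026] zmed 0.006 corners [[0.476, 0.438], [0.493, 0.25], [0.338, 0.23], [0.321, 0.413]]
key [223 196  12  12 118] centre [0.584 0.272 0.031] zmed 0.029 corners [[0.6, 0.289], [0.6, 0.257], [0.568, 0.256], [0.568, 0.287]]
tray [ 288  183  115   39 4356] centre [ 0.585 -0.061  0.042] zmed 0.029 corners [[0.638, 0.102], [0.642, -0.224], [0.532, -0.221], [0.528, 0.099]]
tab [406 189   3  18  49] centre [ 0.587 -0.222  0.104] zmed 0.103 corners [[0.61, -0.22], [0.61, -0.225], [0.564, -0.224], [0.564, -0.219]]
stop 161 [0.58467595 0.20552398 0.04841865] [0.53451723 0.19720871 0.04417214] [0.63284744 0.21236986 0.0547905 ]
tab 85 [ 0.58600226 -0.22176496  0.10079184] [ 0.56317308 -0.22793235  0.09006398] [ 0.61155568 -0.21725788  0.10618248]
floor 3748 [ 0.58712054 -0.05903349  0.02868819] [ 0.53043483 -0.21482204  0.02401389] [0.64247486 0.10818329 0.03596285]
[[ 0.391 -0.888 -0.242  0.305]
 [-0.92  -0.377 -0.102 -0.55 ]
 [-0.001  0.263 -0.965  0.374]
 [ 0.     0.     0.     1.   ]] 340.57041033827966
```

send_rows --rows '[[8.5, [0, 0, 0], -10], [8.5, [0, 0, 0], -10], [8.5, [0, 0, 0], -10], [8.5, [0, 0, 0], -10], [8.5, [0, 0, 0], -10], [8.5, [0, 0, 0], -10], [8.5, [0, 0, 0], -7]]' --newtons 25

```text
t: 1.08
tool_pos: [0.2438, -0.5753, 0.231]
tool_rot: [-2.217, -2.225, -0.0]
contact_force: [1.0, 0.5, -0.9]
opening: 0.0857
grip_force: 0.0
```

```bash
cat >> h.py <<'E'
from scipy.spatial.transform import Rotation as Ro
def go(*targets):
    o=ctrl.get_obs();R=Ro.from_rotvec(o['tool_rot']).as_matrix()
    print('t',o['t'].round(2),'tcp',o['tool_pos'].round(4),'phi',np.degrees(np.arctan2(R[1,1],R[0,1])).round(2),'tilt',R[2].round(3),'F',o['contact_force'].round(2),'open',o['opening'].round(4),'q',o['q'].round(2))
    p=o['tool_pos']
    for t in targets: print(t,'shift cm',(100*R.T@(np.array(t)-p)).round(2));p=np.array(t)
def look():
    for t in tins(shot('top')): print('tin',np.round(t[0],3),np.round(t[1],3),t[2])
E
python3 - <<'E'
from h import *
look();go((.42,-.23,.15),(.42,-.23,.024))
E
```

```text
tin [ 0.587 -0.22 ] 0.024 22
tin [ 0.512 -0.373] 0.031 369
tin [0.449 0.154] 0.03 380
tin [ 0.446 -0.036] 0.03 377
tin [ 0.45  -0.326] 0.031 384
tin [0.437 0.053] 0.03 379
tin [ 0.422 -0.134] 0.03 387
tin [ 0.42 -0.23] 0.03 393Traceback (most recent call last):
  File "<stdin>", line 2, in <module>
  File "h.py", line 28, in go
    print('t',o['t'].round(2),'tcp',o['tool_pos'].round(4),'phi',np.degrees(np.arctan2(R[1,1],R[0,1])).round(2),'tilt',R[2].round(3),'F',o['contact_force'].round(2),'open',o['opening'].round(4),'q',o['q'].round(2))
              ^^^^^^^^^^^^
AttributeError: 'float' object has no attribute 'round'
```

send_rows --rows '[[8.5, [4.93, 2.52, 1.0], 0], [8.5, [4.93, 2.52, 1.0], 0], [8.5, [4.93, 2.52, 1.0], 0], [8.5, [4.93, 2.52, 1.0], 0], [8.5, [4.93, 2.52, 1.0], 0], [8.5, [4.93, 2.52, 1.0], 0], [8.5, [4.93, 2.52, 1.0], 0], [8.5, [0, 0, 5], 0], [8.5, [0, 0, 5], 0], [8.5, [0, 0, 0], 0]]'

```text
t: 2.38
tool_pos: [0.4173, -0.2278, 0.057]
tool_rot: [-2.216, -2.213, 0.002]
contact_force: [-0.1, -0.2, -0.4]
opening: 0.0852
grip_force: 0.0
```

```bash
sed -i "s/o\['t'\].round(2)/round(float(o['t']),2)/; s/o\['opening'\].round(4)/round(float(o['opening']),4)/" h.py
cat >> h.py <<'E'
def heft(n=8):
    a=[]
    for i in range(n):
        ctrl.get_image('wrist');a.append(ctrl.get_obs()['contact_force'][2])
    print('Fz',np.mean(a).round(2),'+-',np.std(a).round(2))
E
python3 - <<'E'
from h import *
heft();go((.42,-.23,.024))
E
```

```text
Fz 0.39 +- 0.51
t 2.77 tcp [ 0.4214 -0.2314  0.0631] phi -0.06 tilt [-0.002  0.003 -1.   ] F [ 0.6  -0.59 -0.35] open 0.0847 q [-0.66 -0.13  2.09  0.    1.18 -0.66]
(0.42, -0.23, 0.024) shift cm [ 0.15 -0.15  3.91]
```

send_rows --rows '[[8.5, [0, 0, 2], 0], [8.5, [0, 0, 1.8], 0], [8.5, [0, 0, 0], 0], [4.5, [0, 0, 0], 0], [4.5, [0, 0, 0], 0], [4.5, [0, 0, 0], 0], [4.5, [0, 0, 0], 0], [4.5, [0, 0, -2], 0], [4.5, [0, 0, -4], 0], [4.5, [0, 0, -6], 0]]'

```text
t: 4.03
tool_pos: [0.418, -0.2287, 0.1409]
tool_rot: [-2.217, -2.215, 0.002]
contact_force: [1.1, -0.2, -2.2]
opening: 0.0595
grip_force: 28.4
```

```bash
python3 - <<'E'
from h import *
heft();heft()
go((.585,.054,.16),(.585,.054,.055))
E
```

```text
Fz -2.24 +- 2.16
Fz -2.58 +- 0.37
t 4.83 tcp [ 0.4204 -0.2304  0.1431] phi -0.04 tilt [ 0. -0. -1.] F [ 1.45 -0.63 -1.71] open 0.0596 q [-0.66 -0.23  2.03 -0.    1.34 -0.66]
(0.585, 0.054, 0.16) shift cm [28.45 16.44 -1.69]
(0.585, 0.054, 0.055) shift cm [-0.   0.  10.5]
```

send_rows --rows '[[4.5, [0, 0, -1.7], 0], [4.5, [4.74, 2.74, 0], 0], [4.5, [4.74, 2.74, 0], 0], [4.5, [4.74, 2.74, 0], 0], [4.5, [4.74, 2.74, 0], 0], [4.5, [4.74, 2.74, 0], 0], [4.5, [4.74, 2.74, 0], 0], [4.5, [0, 0, 3], 0], [4.5, [0, 0, 3], 0], [4.5, [0, 0, 0], 0]]'

```text
t: 6.08
tool_pos: [0.5833, 0.0541, 0.0984]
tool_rot: [-2.219, -2.218, 0.006]
contact_force: [-0.4, -1.0, -3.4]
opening: 0.0592
grip_force: 28.6
```

```bash
python3 - <<'E'
from h import *
shot('side','s1.png');shot('top')
go((.585,.054,.054))
E
```

```text
t 6.17 tcp [0.5859 0.0537 0.1019] phi -0.05 tilt [-0.     0.002 -1.   ] F [ 0.85 -0.53 -3.31] open 0.0591 q [-0.04  0.08  1.81  0.    1.25 -0.03]
(0.585, 0.054, 0.054) shift cm [ 0.03 -0.09  4.79]
```

View pics/s1.png

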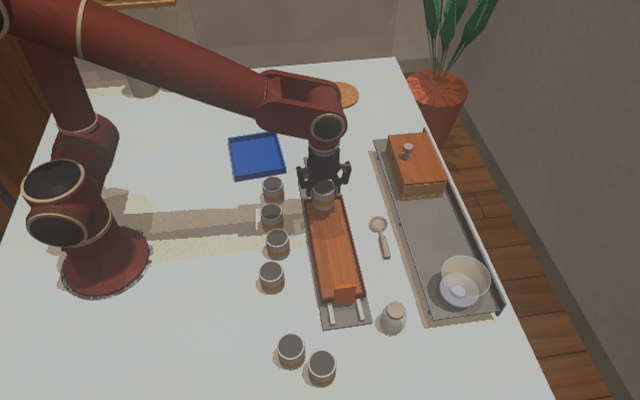

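send_rows --rows '[[4.5, [0, 0, 2], 0], [4.5, [0, 0, 1.7], 0], [4.5, [0, 0, 1], 0], [4.5, [0, 0, 0], 0], [4.5, [0, 0, 0], 0], [7.5, [0, 0, 0], 0], [7.5, [0, 0, 0], 0], [7.5, [0, 0, -4], 0], [8.5, [0, 0, -4], 0], [8.5, [0, 0, -2], 0]]'

```text
t: 7.42
tool_pos: [0.5863, 0.0538, 0.1559]
tool_rot: [2.22, 2.219, 0.004]
contact_force: [0.4, 0.5, -0.1]
opening: 0.0849
grip_force: 0.0
```

```bash
python3 - <<'E'
from h import *
look();P=cloud(shot('top'));q=P[185:215,398:415].reshape(-1,3);q=q[q[:,2]>.09];print('tab',q.mean(0))
go((.422,-.134,.15),(.422,-.134,.024))
E
```

```text
tin [ 0.587 -0.222] 0.024 21
tin [ 0.513 -0.374] 0.031 374
tin [ 0.446 -0.036] 0.03 377
tin [ 0.452 -0.327] 0.031 390
tin [0.445 0.175] 0.019 70
tin [ 0.423 -0.134] 0.03 387
tab [ 0.58607392 -0.22201485  0.10061091]
t 7.53 tcp [0.5868 0.0538 0.156 ] phi -0.04 tilt [-0.     0.005 -1.   ] F [-0.88 -0.58 -0.29] open 0.0851 q [-0.03  0.02  1.77  0.    1.34 -0.03]
(0.422, -0.134, 0.15) shift cm [-18.79 -16.47   0.52]
(0.422, -0.134, 0.024) shift cm [ 0.   -0.06 12.6 ]
```

send_rows --rows '[[8.5, [-3.76, -3.29, 0], 0], [8.5, [-3.76, -3.29, 0], 0], [8.5, [-3.76, -3.29, 0], 0], [8.5, [-3.76, -3.29, 0], 0], [8.5, [-3.76, -3.29, 0], 0], [8.5, [0, 0, 4], 0], [8.5, [0, 0, 4], 0], [8.5, [0, 0, 3], 0], [8.5, [0, 0, 2.2], 0], [8.5, [0, 0, 0], 0]]'

```text
t: 8.78
tool_pos: [0.4173, -0.1325, 0.0176]
tool_rot: [-2.217, -2.215, 0.004]
contact_force: [-0.0, 0.5, 0.3]
opening: 0.085
grip_force: 0.0
```

send_rows --rows '[[4.5, [0, 0, 0], 0], [4.5, [0, 0, 0], 0], [4.5, [0, 0, 0], 0], [4.5, [0, 0, 0], 0], [4.5, [0, 0, -4], 0], [4.5, [0, 0, -5], 0], [4.5, [0, 0, -5], 0], [4.5, [0, 0, 0], 0], [4.5, [0, 0, 0], 0]]'

```text
t: 9.9
tool_pos: [0.4198, -0.1338, 0.1604]
tool_rot: [-2.221, -2.22, 0.001]
contact_force: [-0.7, -0.7, -1.1]
opening: 0.0594
grip_force: 27.7
```

```bash
python3 - <<'E'
from h import *
heft()
go((.5855,-.022,.16));go((.376,.280,.16))
E
```

```text
Fz -1.19 +- 0.52
t 10.3 tcp [ 0.4201 -0.1339  0.1605] phi -0.04 tilt [ 0.001 -0.001 -1.   ] F [-0.42  1.11 -0.92] open 0.0593 q [-0.48 -0.36  2.1   0.    1.4  -0.48]
(0.5855, -0.022, 0.16) shift cm [11.2  16.53  0.04]
t 10.3 tcp [ 0.4201 -0.1339  0.1605] phi -0.04 tilt [ 0.001 -0.001 -1.   ] F [-0.42  1.11 -0.92] open 0.0593 q [-0.48 -0.36  2.1   0.    1.4  -0.48]
(0.376, 0.28, 0.16) shift cm [41.39 -4.44  0.09]
```

```bash
python3 - <<'E'
from h import *
heft();heft()
E
```

```text
Fz -0.94 +- 0.54
Fz -0.6 +- 0.56
```

send_rows --rows '[[4.5, [5.17, -0.55, 0], 0], [4.5, [5.17, -0.55, 0], 0], [4.5, [5.17, -0.55, 0], 0], [4.5, [5.17, -0.55, 0], 0], [4.5, [5.17, -0.55, 0], 0], [4.5, [5.17, -0.55, 0], 0], [4.5, [5.17, -0.55, 0], 0], [4.5, [5.17, -0.55, 0], 0], [4.5, [0, 0, 4], 0], [4.5, [0, 0, 4], 0]]'

```text
t: 12.35
tool_pos: [0.3769, 0.2807, 0.081]
tool_rot: [2.219, 2.223, 0.003]
contact_force: [0.5, -0.2, -0.1]
opening: 0.0594
grip_force: 27.7
```

```bash
python3 - <<'E'
from h import *
im=shot('side');look()
go((.376,.280,.029))
E
```

```text
tin [ 0.587 -0.222] 0.024 22
tin [ 0.513 -0.374] 0.031 371
tin [0.449 0.154] 0.03 379
tin [ 0.446 -0.036] 0.03 377
tin [ 0.45  -0.326] 0.031 387
tin [0.437 0.053] 0.03 378
t 12.45 tcp [0.3729 0.2779 0.0764] phi -0.0 tilt [-0.005 -0.009 -1.   ] F [-0.08 -1.34 -1.09] open 0.0594 q [ 0.48 -0.18  2.11 -0.    1.23  0.48]
(0.376, 0.28, 0.029) shift cm [0.23 0.35 4.74]
```

send_rows --rows '[[4.5, [0, 0, 3], 0], [4.5, [0, 0, 2.1], 0], [4.5, [0, 0, 0], 0], [4.5, [0, 0, 0], 0], [7.2, [0, 0, 0], 0], [7.2, [0, 0, 0], 0], [7.2, [0, 0, -5], 0], [8.5, [0, 0, -5], 0], [8.5, [-6, 0, 0], 0], [8.5, [0, 0, 0], 0]]'

```text
t: 13.7
tool_pos: [0.3772, 0.2177, 0.1314]
tool_rot: [2.225, 2.216, 0.003]
contact_force: [-0.5, 0.0, 0.3]
opening: 0.0849
grip_force: 0.0
```

```bash
python3 - <<'E'
from h import *
im=shot('side','s2.png');heft();look()
go((.449,.154,.022))
E
```

```text
Fz -0.3 +- 0.54
tin [ 0.587 -0.222] 0.024 23
tin [ 0.512 -0.373] 0.031 376
tin [0.449 0.154] 0.03 378
tin [ 0.446 -0.036] 0.03 379
tin [ 0.45  -0.326] 0.031 382
tin [0.437 0.053] 0.03 381
t 14.2 tcp [0.3765 0.22   0.1301] phi 0.02 tilt [-0.    -0.001 -1.   ] F [ 0.64  0.69 -0.67] open 0.0849 q [ 0.36 -0.34  2.14  0.    1.35  0.36]
(0.449, 0.154, 0.022) shift cm [-6.6   7.26 10.81]
```

View pics/s2.png

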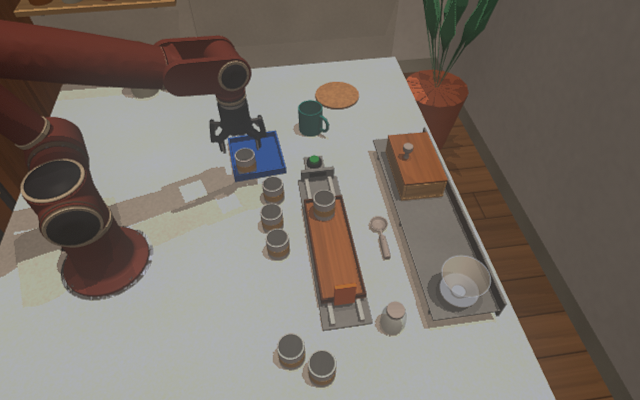

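The picture shows one tin standing in the crate at (245,158) and one in the tray at (325,205). Next is the tin at (0.449, 0.154).

send_rows --rows '[[8.5, [-3.3, 3.6, 0], 0], [8.5, [-3.3, 3.6, 0], 0], [8.5, [0, 0, 4], 0], [8.5, [0, 0, 4], 0], [8.5, [0, 0, 2.8], 0], [8.5, [0, 0, 0], 0], [4.5, [0, 0, 0], 0], [4.5, [0, 0, 0], 0], [4.5, [0, 0, 0], 0], [4.5, [0, 0, 0], 0]]'

```text
t: 15.45
tool_pos: [0.4506, 0.154, 0.0245]
tool_rot: [2.22, 2.219, 0.006]
contact_force: [1.3, -0.3, 5.4]
opening: 0.0594
grip_force: 28.3
```

send_rows --rows '[[4.5, [0, 0, -4], 0], [4.5, [0, 0, -5], 0], [4.5, [0, 0, -5], 0], [4.5, [0, 0, 0], 0], [4.5, [0, 0, 0], 0], [4.5, [0, 0, 0], 0]]'

```text
t: 16.2
tool_pos: [0.4468, 0.1532, 0.1595]
tool_rot: [-2.22, -2.219, 0.006]
contact_force: [0.0, -0.4, -3.0]
opening: 0.0592
grip_force: 29.2
```

```bash
python3 - <<'E'
from h import *
heft();heft()
go((.5855,-.022,.16));go((.366,.379,.16))
E
```

```text
Fz -2.62 +- 0.41
Fz -2.76 +- 0.43
t 17.0 tcp [0.4486 0.1535 0.1624] phi -0.04 tilt [ 0.  0. -1.] F [-0.1  -0.1  -2.12] open 0.0593 q [ 0.17 -0.27  2.03 -0.    1.38  0.17]
(0.5855, -0.022, 0.16) shift cm [-17.54  13.7    0.24]
t 17.0 tcp [0.4486 0.1535 0.1624] phi -0.04 tilt [ 0.  0. -1.] F [-0.1  -0.1  -2.12] open 0.0593 q [ 0.17 -0.27  2.03 -0.    1.38  0.17]
(0.366, 0.379, 0.16) shift cm [22.54 -8.28  0.24]
```

send_rows --rows '[[4.5, [-3.5, 2.74, 0], 0], [4.5, [-3.5, 2.74, 0], 0], [4.5, [-3.5, 2.74, 0], 0], [4.5, [-3.5, 2.74, 0], 0], [4.5, [-3.5, 2.74, 0], 0], [4.5, [0, 0, 3], 0], [4.5, [0, 0, 3], 0], [4.5, [0, 0, 0], 0], [4.5, [0, 0, 0], 0]]'

```text
t: 18.12
tool_pos: [0.5862, -0.0216, 0.1035]
tool_rot: [2.221, 2.22, 0.001]
contact_force: [0.2, -1.0, -1.7]
opening: 0.0592
grip_force: 28.9
```

```bash
python3 - <<'E'
from h import *
shot('side');shot('side')
go((.5855,-.022,.054))
E
```

```text
t 18.23 tcp [ 0.5868 -0.0216  0.1044] phi -0.02 tilt [-0.001  0.003 -1.   ] F [ 0.02  0.63 -2.13] open 0.0596 q [-0.16  0.07  1.81 -0.    1.25 -0.16]
(0.5855, -0.022, 0.054) shift cm [-0.04 -0.15  5.04]
```

send_rows --rows '[[4.5, [0, 0, 2.5], 0], [4.5, [0, 0, 1.5], 0], [4.5, [0, 0, 0.9], 0], [4.5, [0, 0, 0], 0], [4.5, [0, 0, 0], 0], [7.5, [0, 0, 0], 0], [7.5, [0, 0, 0], 0], [7.5, [0, 0, -4], 0], [8.5, [0, 0, -4], 0], [8.5, [0, 0, -2], 0]]'

```text
t: 19.48
tool_pos: [0.5868, -0.0218, 0.1562]
tool_rot: [2.22, 2.218, 0.004]
contact_force: [0.3, -0.2, 0.6]
opening: 0.085
grip_force: 0.0
```

```bash
python3 - <<'E'
from h import *
shot('side');look();go((.437,.053,.15))
E
```

```text
tin [ 0.587 -0.222] 0.024 24
tin [ 0.512 -0.373] 0.031 378
tin [ 0.45  -0.326] 0.03 385
tin [0.374 0.279] 0.031 338
t 19.57 tcp [ 0.5872 -0.0218  0.1562] phi -0.03 tilt [-0.001  0.005 -1.   ] F [-0.27 -0.23  0.74] open 0.0852 q [-0.16  0.02  1.78  0.    1.34 -0.16]
(0.437, 0.053, 0.15) shift cm [  7.47 -15.03   0.54]
```

```bash
cat >> h.py <<'E'
def slook():
    for t in tins(shot('side')): print('stin',np.round(t[0],3),np.round(t[1],3),t[2])
E
python3 - <<'E'
from h import *
slook()
E
```

```text
stin [0.377 0.277] 0.029 186
stin [0.565 0.044] 0.017 32
stin [0.439 0.046] 0.03 319
stin [ 0.448 -0.042] 0.03 365
stin [ 0.584 -0.033] 0.029 73
stin [ 0.59  -0.229] 0.025 68
stin [ 0.453 -0.333] 0.03 613
stin [ 0.514 -0.379] 0.03 653
```

send_rows --rows '[[8.5, [2.5, -5.0, 0], 0], [8.5, [2.5, -5.0, 0], 0], [8.5, [2.5, -5.0, 0], 0], [8.5, [0, 0, 4], 0], [8.5, [0, 0, 4], 0], [8.5, [0, 0, 3], 0], [8.5, [0, 0, 2.4], 0], [8.5, [0, 0, 0], 0], [8.5, [0, 0, 0], 0]]'

```text
t: 20.75
tool_pos: [0.4353, 0.0535, 0.0191]
tool_rot: [-2.222, -2.22, 0.001]
contact_force: [0.9, 0.1, 0.3]
opening: 0.0846
grip_force: 0.0
```

send_rows --rows '[[4.5, [0, 0, 0], 0], [4.5, [0, 0, 0], 0], [4.5, [0, 0, 0], 0], [4.5, [0, 0, 0], 0], [4.5, [0, 0, -4], 0], [4.5, [0, 0, -5], 0], [4.5, [0, 0, -5], 0], [4.5, [0, 0, 0], 0], [4.5, [0, 0, 0], 0], [4.5, [0, 0, 0], 0]]'

```text
t: 22.0
tool_pos: [0.4341, 0.0536, 0.157]
tool_rot: [-2.22, -2.219, 0.004]
contact_force: [-0.2, 0.2, -1.2]
opening: 0.0597
grip_force: 27.6
```

```bash
python3 - <<'E'
from h import *
heft();heft()
go((.5865,-.098,.16));go((.366,.379,.16))
E
```

```text
Fz -0.64 +- 0.39
Fz -0.81 +- 0.38
t 22.8 tcp [0.4356 0.0535 0.1593] phi -0.04 tilt [ 0.  0. -1.] F [ 0.83 -0.87 -0.98] open 0.0595 q [-0.05 -0.37  2.11  0.    1.4  -0.05]
(0.5865, -0.098, 0.16) shift cm [-15.14  15.1   -0.06]
t 22.8 tcp [0.4356 0.0535 0.1593] phi -0.04 tilt [ 0.  0. -1.] F [ 0.83 -0.87 -0.98] open 0.0595 q [-0.05 -0.37  2.11  0.    1.4  -0.05]
(0.366, 0.379, 0.16) shift cm [32.54 -6.98 -0.07]
```

send_rows --rows '[[4.5, [4.65, -1.0, 0], 0], [4.5, [4.65, -1.0, 0], 0], [4.5, [4.65, -1.0, 0], 0], [4.5, [4.65, -1.0, 0], 0], [4.5, [4.65, -1.0, 0], 0], [4.5, [4.65, -1.0, 0], 0], [4.5, [4.65, -1.0, 0], 0], [4.5, [0, 0, 4], 0], [4.5, [0, 0, 4], 0], [4.5, [0, 0, 0], 0]]'

```text
t: 24.05
tool_pos: [0.3631, 0.3772, 0.0755]
tool_rot: [-2.221, -2.22, 0.013]
contact_force: [0.2, 0.5, -0.3]
opening: 0.0593
grip_force: 27.6
```

```bash
python3 - <<'E'
from h import *
look();slook()
go((.366,.379,.029))
E
```

```text
tin [ 0.513 -0.373] 0.031 375
tin [ 0.446 -0.036] 0.03 378
tin [ 0.45  -0.326] 0.031 384
tin [0.374 0.279] 0.031 330
tin [0.361 0.361] 0.026 33
stin [0.363 0.368] 0.028 61
stin [0.377 0.276] 0.03 208
stin [0.564 0.043] 0.016 32
stin [ 0.448 -0.042] 0.03 372
stin [ 0.584 -0.033] 0.029 70
stin [ 0.59  -0.228] 0.025 70
stin [ 0.453 -0.333] 0.03 611
stin [ 0.514 -0.379] 0.03 652
t 24.15 tcp [0.3661 0.3793 0.0801] phi -0.05 tilt [ 0.  0. -1.] F [0.22 0.68 0.03] open 0.0597 q [ 0.66 -0.04  1.97  0.    1.21  0.66]
(0.366, 0.379, 0.029) shift cm [-0.03 -0.02  5.11]
```

send_rows --rows '[[4.5, [0, 0, 3], 0], [4.5, [0, 0, 2.1], 0], [4.5, [0, 0, 0], 0], [4.5, [0, 0, 0], 0], [7.2, [0, 0, 0], 0], [7.2, [0, 0, 0], 0], [7.2, [0, 0, -5], 0], [8.5, [0, 0, -5], 0], [8.5, [-4, 1, -2], 0], [8.5, [-5, 1, 0], 0]]'

```text
t: 25.4
tool_pos: [0.3875, 0.2895, 0.152]
tool_rot: [2.218, 2.222, 0.01]
contact_force: [0.2, -0.5, -0.4]
opening: 0.0849
grip_force: 0.0
```

```bash
python3 - <<'E'
from h import *
shot('side');look()
go((.446,-.036,.022))
E
```

```text
tin [ 0.587 -0.222] 0.024 26
tin [ 0.57 -0.02] 0.027 24
tin [ 0.511 -0.373] 0.031 375
tin [ 0.446 -0.036] 0.03 380
tin [ 0.45  -0.326] 0.031 389
tin [0.374 0.279] 0.031 355
t 25.5 tcp [0.3867 0.2864 0.1493] phi -0.26 tilt [-0.     0.002 -1.   ] F [-0.34  0.81 -0.5 ] open 0.0853 q [ 0.48 -0.24  2.02 -0.    1.35  0.49]
(0.446, -0.036, 0.022) shift cm [-32.2    6.05  12.76]
```

send_rows --rows '[[8.5, [-4.64, 0.86, 0], 0], [8.5, [-4.64, 0.86, 0], 0], [8.5, [-4.64, 0.86, 0], 0], [8.5, [-4.64, 0.86, 0], 0], [8.5, [-4.64, 0.86, 0], 0], [8.5, [-4.64, 0.86, 0], 0], [8.5, [-4.64, 0.86, 0], 0], [8.5, [0, 0, 4], 0], [8.5, [0, 0, 2], 0], [8.5, [0, 0, 0], 0]]'

```text
t: 26.75
tool_pos: [0.4444, -0.0352, 0.0866]
tool_rot: [-2.22, -2.218, 0.003]
contact_force: [-0.2, -0.5, -0.0]
opening: 0.0851
grip_force: 0.0
```

```bash
python3 - <<'E'
from h import *
slook()
go((.446,-.036,.022))
E
```

```text
stin [0.564 0.043] 0.016 28
stin [ 0.585 -0.03 ] 0.029 74
stin [ 0.448 -0.042] 0.03 372
stin [ 0.59  -0.229] 0.025 60
stin [ 0.453 -0.333] 0.03 607
stin [ 0.514 -0.379] 0.03 651
t 26.8 tcp [ 0.4455 -0.0354  0.0881] phi -0.02 tilt [ 0.    -0.001 -1.   ] F [-0.25 -0.69  1.16] open 0.0852 q [-0.25 -0.26  2.15  0.    1.25 -0.25]
(0.446, -0.036, 0.022) shift cm [-0.06  0.06  6.61]
```

send_rows --rows '[[8.5, [0, 0, 3.5], 0], [8.5, [0, 0, 3.1], 0], [8.5, [0, 0, 0], 0], [4.5, [0, 0, 0], 0], [4.5, [0, 0, 0], 0], [4.5, [0, 0, 0], 0], [4.5, [0, 0, 0], 0], [4.5, [0, 0, -4], 0], [4.5, [0, 0, -5], 0], [4.5, [0, 0, -5], 0]]'

```text
t: 28.05
tool_pos: [0.4448, -0.0356, 0.1633]
tool_rot: [-2.221, -2.22, 0.001]
contact_force: [2.0, 0.1, -3.3]
opening: 0.0588
grip_force: 29.5
```

send_rows --rows '[[4.5, [0, 0, 0], 0], [4.5, [0, 0, 0], 0], [4.5, [0, 0, 0], 0]]'

```text
t: 28.42
tool_pos: [0.4441, -0.0354, 0.1597]
tool_rot: [-2.219, -2.218, 0.004]
contact_force: [-0.6, -0.1, -3.5]
opening: 0.0592
grip_force: 29.9
```

```bash
python3 - <<'E'
from h import *
heft();heft(6)
go((.5865,-.098,.16));go((.444,.337,.16))
E
```

```text
Fz -3.04 +- 0.32
Fz -3.01 +- 0.48
t 29.12 tcp [ 0.4457 -0.0358  0.1624] phi -0.03 tilt [-0.  0. -1.] F [ 0.35  0.36 -3.57] open 0.0595 q [-0.25 -0.34  2.09 -0.    1.4  -0.25]
(0.5865, -0.098, 0.16) shift cm [-6.21 14.08  0.24]
t 29.12 tcp [ 0.4457 -0.0358  0.1624] phi -0.03 tilt [-0.  0. -1.] F [ 0.35  0.36 -3.57] open 0.0595 q [-0.25 -0.34  2.09 -0.    1.4  -0.25]
(0.444, 0.337, 0.16) shift cm [37.28 -0.19  0.24]
```

send_rows --rows '[[4.5, [-2.07, 4.69, 0], 0], [4.5, [-2.07, 4.69, 0], 0], [4.5, [-2.07, 4.69, 0], 0], [4.5, [0, 0, 3], 0], [4.5, [0, 0, 3], 0], [4.5, [0, 0, 0], 0], [4.5, [0, 0, 0], 0]]'

```text
t: 30.0
tool_pos: [0.587, -0.0981, 0.1035]
tool_rot: [2.221, 2.22, 0.001]
contact_force: [-0.1, -0.1, -3.2]
opening: 0.0593
grip_force: 29.6
```

send_rows --rows '[[4.5, [0, -0.05, 2.5], 0], [4.5, [0, 0, 1.5], 0], [4.5, [0, 0, 0.8], 0], [4.5, [0, 0, 0], 0], [4.5, [0, 0, 0], 0], [7.5, [0, 0, 0], 0], [7.5, [0, 0, 0], 0], [7.5, [0, 0, -4], 0], [8.5, [0, 0, -4], 0], [8.5, [0, 0, -2], 0]]'

```text
t: 31.25
tool_pos: [0.5873, -0.0984, 0.1576]
tool_rot: [2.219, 2.218, 0.004]
contact_force: [0.1, -0.9, 0.2]
opening: 0.0854
grip_force: 0.0
```

```bash
python3 - <<'E'
from h import *
shot('side','s3.png');look();go((.45,-.326,.15))
E
```

```text
tin [ 0.511 -0.373] 0.031 374
tin [ 0.451 -0.326] 0.031 386
tin [0.374 0.279] 0.031 337
tin [0.363 0.377] 0.032 321
t 31.35 tcp [ 0.5876 -0.0985  0.1575] phi -0.04 tilt [-0.002  0.006 -1.   ] F [ 0.28 -0.73 -0.18] open 0.0847 q [-0.29  0.04  1.76  0.    1.34 -0.29]
(0.45, -0.326, 0.15) shift cm [-22.76 -13.75   0.71]
```

View pics/s3.png

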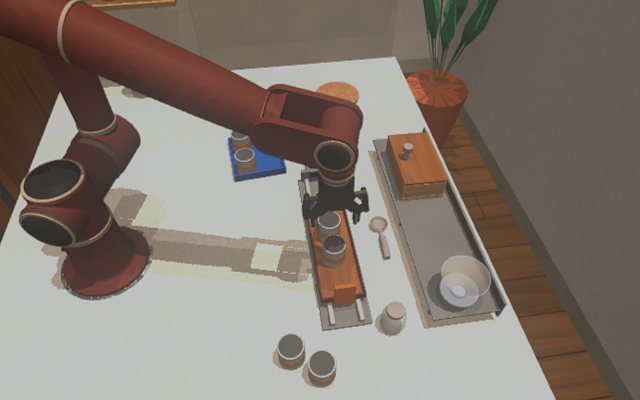

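Three tins show in the tray region, around (330,222) and (335,247), and two in the crate at (241,138) and (245,158). The last two stand at (291,348) and (321,366). I'll grip the next one at a 20° turn to stay clear of its neighbour.

send_rows --rows '[[8.5, [-4.56, -2.74, 0], 0], [8.5, [-4.56, -2.74, 0], 0], [8.5, [-4.56, -2.74, 0], 0], [8.5, [-4.56, -2.74, 0], 0], [8.5, [-4.56, -2.74, 0], 0], [8.0, [0, 0, 2], -10], [8.0, [0, 0, 2], -10], [8.0, [0, 0, 0], -10], [8.0, [0, 0, 0], 0]]'

```text
t: 32.48
tool_pos: [0.4476, -0.325, 0.1119]
tool_rot: [-1.573, -2.715, -0.001]
contact_force: [0.1, 0.2, -0.6]
opening: 0.0803
grip_force: 0.0
```

```bash
python3 - <<'E'
from h import *
slook();go((.451,-.326,.022))
E
```

```text
stin [0.366 0.375] 0.03 168
stin [0.377 0.277] 0.029 211
stin [0.565 0.04 ] 0.015 25
stin [ 0.569 -0.038] 0.016 32
stin [ 0.6   -0.041] 0.014 22
stin [ 0.584 -0.107] 0.029 77
stin [ 0.59  -0.228] 0.025 64
stin [ 0.453 -0.333] 0.03 611
stin [ 0.515 -0.379] 0.03 647
t 32.52 tcp [ 0.448  -0.3253  0.1127] phi 29.79 tilt [ 0.002 -0.001 -1.   ] F [ 0.1  -0.31 -0.52] open 0.0801 q [-0.76 -0.01  1.88  0.    1.27 -1.28]
(0.451, -0.326, 0.022) shift cm [-0.23  0.23  9.07]
```

send_rows --rows '[[8.0, [-0.1, 0.1, 4], 0], [8.0, [0, 0, 3], 0], [8.0, [0, 0, 2.4], 0], [8.0, [0, 0, 0], 0], [8.0, [0, 0, 0], 0], [4.5, [0, 0, 0], 0], [4.5, [0, 0, 0], 0], [4.5, [0, 0, 0], 0], [4.5, [0, 0, 0], 0]]'

```text
t: 33.65
tool_pos: [0.4514, -0.3271, 0.0222]
tool_rot: [1.57, 2.717, -0.0]
contact_force: [1.5, 1.9, 6.3]
opening: 0.0594
grip_force: 28.1
```

send_rows --rows '[[4.5, [0, 0, -4], 0], [4.5, [0, 0, -5], 0], [4.5, [0, 0, -5], 10], [4.5, [0, 0, 0], 10], [4.5, [0, 0, 0], 10], [4.5, [0, 0, 0], 0], [4.5, [0, 0, 0], 0]]'

```text
t: 34.52
tool_pos: [0.4495, -0.3258, 0.1593]
tool_rot: [-2.218, -2.222, 0.0]
contact_force: [0.3, 0.3, -3.6]
opening: 0.0591
grip_force: 29.5
```

```bash
python3 - <<'E'
from h import *
heft();heft(4)
go((.587,-.174,.16));go((.444,.337,.16))
E
```

```text
Fz -3.35 +- 0.24
Fz -3.5 +- 0.54
t 35.12 tcp [ 0.4501 -0.3263  0.1603] phi -0.03 tilt [-0. -0. -1.] F [-0.43  0.54 -4.3 ] open 0.0598 q [-0.76 -0.06  1.84 -0.    1.36 -0.76]
(0.587, -0.174, 0.16) shift cm [15.23 13.69  0.03]
t 35.12 tcp [ 0.4501 -0.3263  0.1603] phi -0.03 tilt [-0. -0. -1.] F [-0.43  0.54 -4.3 ] open 0.0598 q [-0.76 -0.06  1.84 -0.    1.36 -0.76]
(0.444, 0.337, 0.16) shift cm [ 6.633e+01 -6.400e-01  3.000e-02]
```

send_rows --rows '[[4.5, [2.5, 0, 0], 0], [4.5, [4.3, 4.57, 0], 0], [4.5, [4.3, 4.57, 0], 0], [4.5, [4.3, 4.55, 0], 0], [4.5, [0, 0, 3], 0], [4.5, [0, 0, 2], 0], [4.5, [0, 0, 0], 0], [4.5, [0, 0, 0], 0]]'

```text
t: 36.12
tool_pos: [0.5866, -0.1734, 0.111]
tool_rot: [2.223, 2.219, 0.001]
contact_force: [-0.4, 1.2, -3.2]
opening: 0.0591
grip_force: 29.8
```

```bash
python3 - <<'E'
from h import *
P=cloud(shot('top'));q=P[185:215,398:415].reshape(-1,3);q=q[q[:,2]>.09];print('tab',len(q),q.mean(0))
go((.587,-.172,.0535))
E
```

```text
tab 452 [ 0.53360374 -0.15610382  0.35923935]
t 36.17 tcp [ 0.587  -0.1736  0.1117] phi -0.1 tilt [-0.001  0.002 -1.   ] F [-0.09 -0.27 -3.65] open 0.0594 q [-0.41  0.12  1.75  0.    1.27 -0.41]
(0.587, -0.172, 0.0535) shift cm [ 0.16 -0.01  5.82]
```

send_rows --rows '[[4.5, [0.1, 0, 2.5], 0], [4.5, [0, 0, 2], 0], [4.5, [0, 0, 1], 0], [4.5, [0, 0, 0], 0], [4.5, [0, 0, 0], 0], [7.5, [0, 0, 0], 0], [7.5, [0, 0, 0], 0], [7.5, [0, 0, -4], 0], [8.5, [0, 0, -4], 0], [8.5, [0, 0, -2], 0]]'

```text
t: 37.42
tool_pos: [0.5882, -0.1724, 0.1591]
tool_rot: [2.218, 2.217, 0.003]
contact_force: [1.0, -0.1, 0.8]
opening: 0.0845
grip_force: 0.0
```

```bash
python3 - <<'E'
from h import *
slook();look();go((.511,-.373,.15))
E
```

```text
stin [0.373 0.269] 0.028 131
stin [0.565 0.042] 0.015 28
stin [ 0.568 -0.119] 0.014 34
stin [ 0.601 -0.12 ] 0.012 20
stin [ 0.563 -0.189] 0.014 26
stin [ 0.59  -0.229] 0.024 66
stin [ 0.514 -0.379] 0.03 652
tin [ 0.566 -0.021] 0.025 21
tin [ 0.512 -0.373] 0.031 375
tin [0.374 0.279] 0.031 337
tin [0.363 0.361] 0.032 347
t 37.52 tcp [ 0.5885 -0.1725  0.1589] phi -0.03 tilt [-0.002  0.006 -1.   ] F [ 0.13  0.83 -0.8 ] open 0.0848 q [-0.41  0.08  1.71 -0.    1.35 -0.41]
(0.511, -0.373, 0.15) shift cm [-20.05  -7.74   0.89]
```

send_rows --rows '[[8.5, [-5.0, -1.9, 0], 0], [8.5, [-5.0, -1.9, 0], 0], [8.5, [-5.0, -1.9, 0], 0], [8.5, [-5.05, -1.95, 0], 0], [8.5, [0, 0, 4], 0], [8.5, [0, 0, 4], 0], [8.5, [0, 0, 3], 0], [8.5, [0, 0, 2.6], 0], [8.5, [0, 0, 0], 0], [8.5, [0, 0, 0], 0]]'

```text
t: 38.78
tool_pos: [0.51, -0.3722, 0.0193]
tool_rot: [-2.222, -2.221, -0.0]
contact_force: [-0.2, 0.1, 0.8]
opening: 0.0851
grip_force: 0.0
```

send_rows --rows '[[4.5, [0, 0, 0], 0], [4.5, [0, 0, 0], 0], [4.5, [0, 0, 0], 0], [4.5, [0, 0, 0], 0], [4.5, [0, 0, -4], 0], [4.5, [0, 0, -5], 0], [4.5, [0, 0, -5], 0], [4.5, [0, 0, 0], 0], [4.5, [0, 0, 0], 0], [4.5, [0, 0, 0], 0]]'

```text
t: 40.02
tool_pos: [0.5089, -0.3712, 0.1566]
tool_rot: [-2.219, -2.218, 0.0]
contact_force: [0.2, 0.6, -0.5]
opening: 0.0593
grip_force: 27.4
```

```bash
python3 - <<'E'
from h import *
heft();shot('top','t4.png');look()
go((.444,.337,.16))
E
```

```text
Fz -0.55 +- 0.4
tin [ 0.569 -0.166] 0.024 23
tin [0.374 0.279] 0.031 343
tin [0.363 0.361] 0.032 350
t 40.52 tcp [ 0.51   -0.3722  0.1593] phi -0.03 tilt [-0. -0. -1.] F [ 0.64  0.03 -0.41] open 0.0593 q [-0.75  0.12  1.66 -0.    1.36 -0.75]
(0.444, 0.337, 0.16) shift cm [ 7.092e+01 -6.640e+00 -7.000e-02]
```

View pics/t4.png

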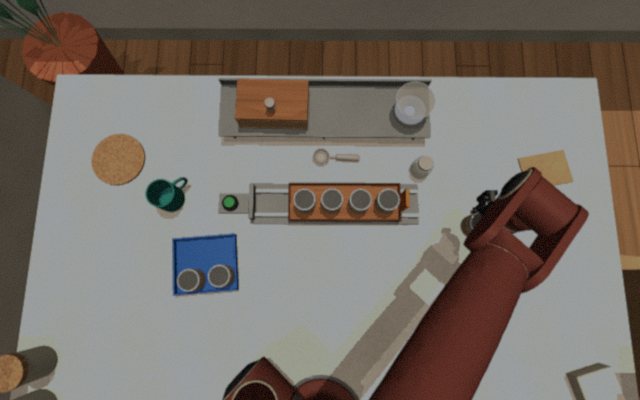

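Four tins stand in the tray at (303,200), (331,199), (360,199) and (388,199). Two are in the crate at (189,281) and (219,276); one was nudged a little but is still standing. The held tin is light, so it goes in the crate.

send_rows --rows '[[4.5, [5.03, -0.46, 0], 0], [4.5, [5.03, -0.46, 0], 0], [4.5, [5.03, -0.46, 0], 0], [4.5, [5.03, -0.46, 0], 0], [4.5, [5.03, -0.46, 0], 0], [4.5, [5.03, -0.46, 0], 0], [4.5, [5.03, -0.46, 0], 0], [4.5, [5.03, -0.46, 0], 0], [4.5, [5.03, -0.46, 0], 0], [4.5, [5.03, -0.46, 0], 0]]'

```text
t: 41.78
tool_pos: [0.4641, 0.1325, 0.1598]
tool_rot: [2.222, 2.22, 0.002]
contact_force: [0.3, -0.4, -0.5]
opening: 0.0594
grip_force: 27.4
```

send_rows --rows '[[4.5, [5.03, -0.46, 0], 0], [4.5, [5.03, -0.46, 0], 0], [4.5, [5.03, -0.46, 0], 0], [4.5, [5.0, -0.46, 0], 0], [4.5, [0, 0, 3], 0], [4.5, [0, 0, 2], 0], [4.5, [0, 0, 0], 0], [4.5, [0, 0, 0], 0]]'

```text
t: 42.78
tool_pos: [0.4467, 0.3314, 0.11]
tool_rot: [2.223, 2.219, 0.002]
contact_force: [-0.1, 0.9, 0.0]
opening: 0.0595
grip_force: 27.4
```

```bash
python3 - <<'E'
from h import *
slook();heft(6);look()
go((.445,.333,.029))
E
```

```text
stin [0.364 0.359] 0.03 192
stin [0.377 0.277] 0.029 196
stin [0.564 0.042] 0.016 27
stin [ 0.568 -0.037] 0.016 35
stin [ 0.599 -0.042] 0.014 21
stin [ 0.584 -0.109] 0.029 63
stin [ 0.564 -0.195] 0.011 24
stin [ 0.59  -0.228] 0.025 68
Fz -0.53 +- 0.4
tin [ 0.575 -0.161] 0.026 28
tin [0.374 0.279] 0.031 339
t 43.17 tcp [0.4463 0.3318 0.1097] phi -0.05 tilt [ 0.     0.001 -1.   ] F [ 0.52  0.33 -0.98] open 0.0593 q [ 0.51 -0.    1.88  0.    1.26  0.51]
(0.445, 0.333, 0.029) shift cm [ 0.12 -0.13  8.07]
```

send_rows --rows '[[4.5, [0.1, -0.1, 4], 0], [4.5, [0, 0, 2.5], 0], [4.5, [0, 0, 1.6], 0], [4.5, [0, 0, 0], 0], [4.5, [0, 0, 0], 0], [7.0, [0, 0, 0], 0], [7.0, [0, 0, 0], 0], [7.0, [0, 0, -4], 0], [7.0, [0, 0, -5], 0], [7.0, [0, 0, -4], 0]]'

```text
t: 44.42
tool_pos: [0.4455, 0.3329, 0.1608]
tool_rot: [2.222, 2.22, 0.003]
contact_force: [0.1, -0.3, -0.6]
opening: 0.0699
grip_force: 0.0
```

send_rows --rows '[[3, [-5, -1, -2], 0], [3, [-5, -1, -2], 0], [2, [-5, 0, 0], 0], [2, [-5, 0, 0], 0], [0, [-5, 0, 0], 0], [0, [-5, 0, 0], 0], [0, [-5, 0, 0], 0], [0, [-5, 0, 0], 0], [0, [-5, 0, 0], 0], [0, [-5, 0, 0], 0]]'

```text
t: 45.68
tool_pos: [0.4245, -0.169, 0.1988]
tool_rot: [2.222, 2.219, 0.001]
contact_force: [1.5, 0.1, -0.3]
opening: -0.0001
grip_force: 0.0
```

```bash
python3 - <<'E'
from h import *
shot('side','s5.png');look();go((.587,-.28,.20),(.587,-.28,.085))
E
```

```text
tin [ 0.591 -0.219] 0.02 20
tin [0.441 0.33 ] 0.031 335
tin [0.374 0.279] 0.031 323
tin [0.362 0.361] 0.032 349
t 45.77 tcp [ 0.4244 -0.1709  0.1988] phi -0.36 tilt [-0.002  0.    -1.   ] F [-0.78  1.14 -0.51] open 0.0002 q [-0.55 -0.35  2.03 -0.    1.46 -0.54]
(0.587, -0.28, 0.2) shift cm [-10.8   16.33  -0.1 ]
(0.587, -0.28, 0.085) shift cm [ 0.02 -0.   11.5 ]
```

View pics/s5.png

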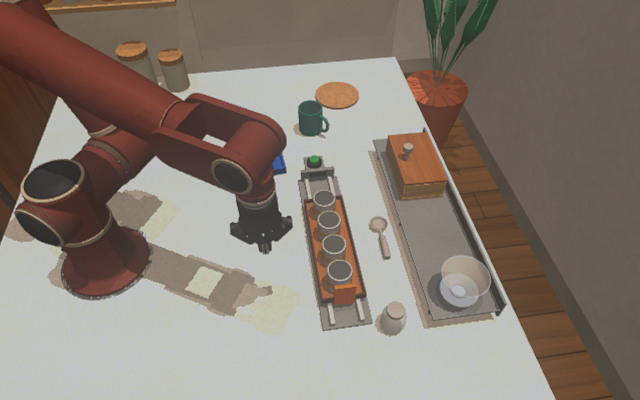

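All four full tins stand in the tray at (323,203) to (339,272), and the crate holds three tins. I'll move behind the tab with the fingers closed.

send_rows --rows '[[0, [-2.75, 4.1, 0], 0], [0, [-2.75, 4.1, 0], 0], [0, [-2.75, 4.1, 0], 0], [0, [-2.75, 4.1, 0], 0], [0, [0, 0, 5], 0], [0, [0, 0, 5], 0], [0, [0, 0, 3.3], 0], [0, [0, 0, 0], 0], [0, [0, 0, 0], 0]]'

```text
t: 46.9
tool_pos: [0.5898, -0.2774, 0.0673]
tool_rot: [2.22, 2.219, 0.001]
contact_force: [0.8, -0.6, 0.5]
opening: -0.0001
grip_force: 0.0
```

```bash
python3 - <<'E'
from h import *
P=cloud(shot('top'));q=P[185:215,398:425].reshape(-1,3);q=q[(q[:,2]>.09)&(q[:,2]<.112)];print('tab',len(q),q.mean(0))
im=shot('side','s6.png');go((.587,-.238,.066))
E
```

```text
tab 99 [ 0.58593271 -0.21945555  0.09983078]
t 47.0 tcp [ 0.5903 -0.278   0.0683] phi -0.02 tilt [-0.002  0.004 -1.   ] F [-0.34 -0.66  0.12] open -0.0001 q [-0.55  0.26  1.67  0.    1.21 -0.55]
(0.587, -0.238, 0.066) shift cm [ 4.   -0.34  0.22]
```

View pics/s6.png

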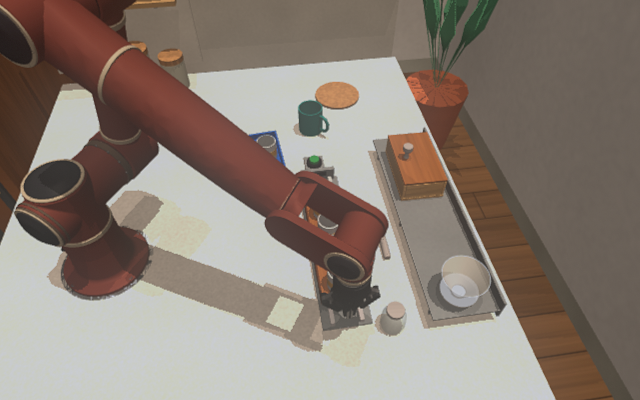

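send_rows --rows '[[0, [1.5, -0.3, 0], 0], [0, [1.2, 0, 0], 0], [0, [0.8, 0, 0], 0], [0, [0.7, 0, 0], 0], [0, [0.9, 0, 0], 0], [0, [1.0, 0, 0], 0], [0, [1.0, 0, 0], 0], [0, [1.0, 0, 0], 0], [0, [1.0, 0, 0], 0], [0, [1.0, 0, 0], 0]]'

```text
t: 48.25
tool_pos: [0.5856, -0.1756, 0.0652]
tool_rot: [-2.222, -2.221, 0.0]
contact_force: [-2.3, -2.5, 2.1]
opening: -0.0003
grip_force: 1.1
```

send_rows --rows '[[0, [0.8, 0, 0], 0], [0, [0.8, 0, 0], 0], [0, [0.8, 0, 0], 0], [0, [0.6, 0, 0], 0], [0, [0, 0, 0], 0]]'

```text
t: 48.88
tool_pos: [0.5859, -0.1453, 0.0652]
tool_rot: [-2.221, -2.221, -0.002]
contact_force: [0.2, -0.2, 0.0]
opening: 0.0001
grip_force: 0.0
```

send_rows --rows '[[0, [0.5, 0, 0], 0], [0, [0.3, 0, 0], 0], [0, [0, 0, 0], 0]]'

```text
t: 49.25
tool_pos: [0.586, -0.144, 0.0655]
tool_rot: [2.216, 2.214, -0.011]
contact_force: [-0.1, -18.6, -4.5]
opening: -0.0001
grip_force: 9.8
```

send_rows --rows '[[0, [0.2, 0, 0], 0], [0, [0, 0, 0], 0], [0, [0, 0, 0], 0]]'

```text
t: 49.62
tool_pos: [0.586, -0.144, 0.0656]
tool_rot: [2.215, 2.212, -0.014]
contact_force: [-0.0, -26.1, -6.0]
opening: -0.0001
grip_force: 12.9
```

```bash
python3 - <<'E'
from h import *
shot('side','s7.png');go()
E
```

```text
t 49.67 tcp [ 0.586  -0.144   0.0656] phi -0.08 tilt [-0.015  0.002 -1.   ] F [ 1.00e-02 -2.56e+01 -5.32e+00] open -0.0001 q [-0.36  0.16  1.79 -0.01  1.19 -0.35]
```

View pics/s7.png

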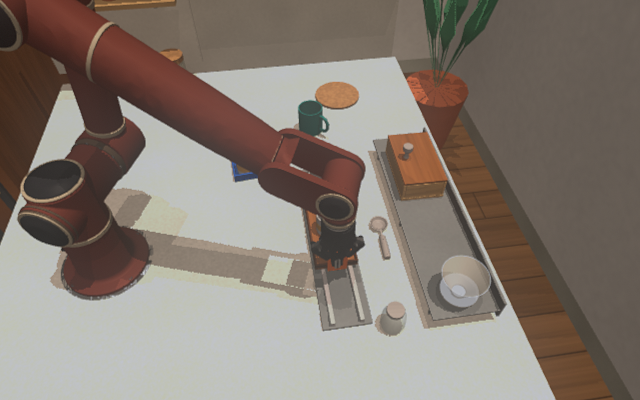

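The tray is hard against the stop: 26 N with no further motion. I'll back off and go above the key.

send_rows --rows '[[0, [-1, 0, 0], 0], [0, [-3, 0, 0], 0], [0, [-2, 0, -4], 0], [0, [0, 0, -5], 0], [0, [0, 0, -5], 0], [0, [5, 0, 0], 0], [0, [5, 0, 0], 0], [0, [5, 0, 0], 0], [0, [5, 0, 0], 0], [0, [5, 0, 0], 0]]'

```text
t: 50.92
tool_pos: [0.5856, 0.0559, 0.2053]
tool_rot: [-2.221, -2.22, -0.001]
contact_force: [1.0, -0.1, 0.1]
opening: 0.0003
grip_force: 0.0
```

send_rows --rows '[[0, [5, 0, 0], 0], [0, [5, 0, 0], 0], [0, [5, 0, 0], 0], [0, [5, 0, 0], 0], [0, [0, 0, 0], 0], [0, [0, 0, 0], 0]]'

```text
t: 51.68
tool_pos: [0.5857, 0.2537, 0.205]
tool_rot: [-2.221, -2.221, 0.001]
contact_force: [-0.1, -0.7, -0.4]
opening: -0.0004
grip_force: 0.0
```

```bash
python3 - <<'E'
from h import *
im=shot('wrist','w8.png')
f=cv2.cvtColor(im['frame'],cv2.COLOR_RGB2HSV);m=cv2.inRange(f,(45,80,30),(80,255,255))
for k,s,c in comps(None,m>0,60): print('green',s,np.round(ray(im,*c,.031),4))
shot('top','t8.png');P=cloud(shot('top'));q=P[182:222,255:405].reshape(-1,3)
a=q[(q[:,2]>.097)&(q[:,2]<.11)];print('tab?',len(a),a.mean(0) if len(a) else 0)
go((.584,.272,.08))
E
```

```text
green [302 142  33  34 864] [0.5876 0.2719 0.031 ]
tab? 100 [ 0.58567384 -0.07673152  0.10054189]
t 51.83 tcp [0.5861 0.2525 0.2052] phi -0.13 tilt [-0. -0. -1.] F [0.14 0.34 0.  ] open 0.0001 q [0.29 0.1  1.61 0.   1.43 0.29]
(0.584, 0.272, 0.08) shift cm [ 1.95 -0.21 12.52]
```

View pics/w8.png

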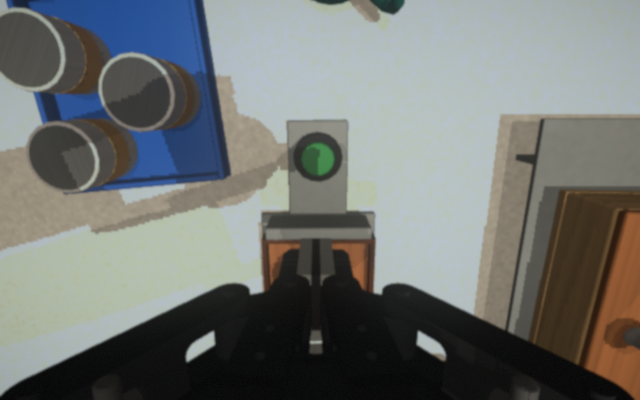

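View pics/t8.png

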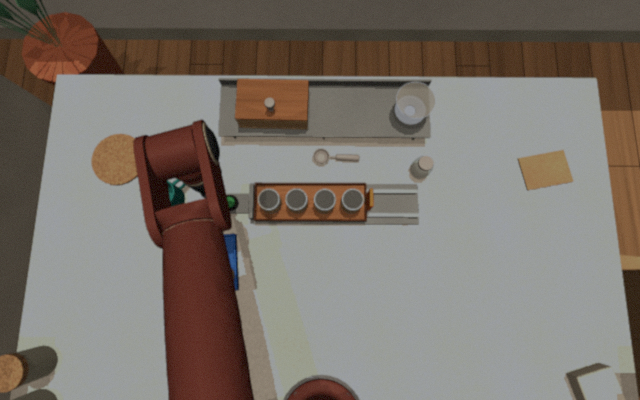

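The tray is flush with the stop, with four tins upright in it and three in the crate. The key is at (318,158) in the wrist view, which is world (0.586, 0.272). Now I press it.

send_rows --rows '[[0, [1.95, 0, 3], 0], [0, [0, 0, 5], 0], [0, [0, 0, 5], 0], [0, [0, 0, 2], 0], [0, [0, 0, 0], 0], [0, [0, 0, 0], 0]]'

```text
t: 52.58
tool_pos: [0.588, 0.2734, 0.0581]
tool_rot: [2.221, 2.219, 0.006]
contact_force: [0.3, 1.6, 0.2]
opening: 0.0001
grip_force: 0.0
```

send_rows --rows '[[0, [0, 0, 1], 0], [0, [0, 0, 0.5], 0], [0, [0, 0, 0.4], 0], [0, [0, 0, 0.4], 0], [0, [0, 0, 0.3], 0], [0, [0, 0, 0], 0], [0, [0, 0, 0], 0]]'

```text
t: 53.45
tool_pos: [0.5859, 0.2732, 0.0296]
tool_rot: [-2.222, -2.221, 0.0]
contact_force: [-1.6, 0.3, 1.2]
opening: 0.0001
grip_force: 1.0
```

send_rows --rows '[[0, [0, 0, 0.3], 0], [0, [0, 0, 0.2], 0], [0, [0, 0, 0.2], 0], [0, [0, 0, 0], 0], [0, [0, 0, 0], 0]]'

```text
t: 54.08
tool_pos: [0.5864, 0.2733, 0.024]
tool_rot: [2.222, 2.221, 0.0]
contact_force: [-4.6, -2.2, 10.5]
opening: -0.0
grip_force: 5.3
```

send_rows --rows '[[0, [0, 0, 0.2], 0], [0, [0, 0, 0.1], 0], [0, [0, 0, 0], 0], [0, [0, 0, 0], 0]]'

```text
t: 54.58
tool_pos: [0.5866, 0.2734, 0.0238]
tool_rot: [-2.222, -2.221, 0.001]
contact_force: [-12.2, -4.3, 23.4]
opening: 0.0002
grip_force: 12.0
```

Bottomed: 23 N with the tip stalled at 24 mm, which is 7 mm down. I'll release and check.

send_rows --rows '[[0, [0, 0, -1], 0], [0, [0, 0, -3], 0], [0, [0, 0, -5], 0], [0, [0, 0, -5], 0], [0, [-4, -5, -3], 0], [0, [-4, -5, 0], 0], [0, [-4, -5, 0], 0], [0, [-4, 0, 0], 0], [0, [0, 0, 0], 0], [0, [0, 0, 0], 0]]'

```text
t: 55.82
tool_pos: [0.4444, 0.12, 0.1857]
tool_rot: [-2.223, -2.22, -0.001]
contact_force: [0.1, -0.4, -0.7]
opening: 0.0002
grip_force: 0.0
```

```bash
python3 - <<'E'
from h import *
shot('side','s9.png');im=shot('top');P=cloud(im);q=P[198:208,225:236].reshape(-1,3);print('key z',np.nanmedian(q[:,2]))
print('rows of tops',[(np.round(t[0],3),t[2]) for t in tins(im)]);go()
q=P[182:222,245:385].reshape(-1,3);a=q[(q[:,2]>.085)];print('tray tins x,y',a[:,:2].min(0),a[:,:2].max(0))
E
```

```text
key z 0.0289682525255055
rows of tops [(array([0.443, 0.33 ]), np.int32(326)), (array([0.374, 0.291]), np.int32(111)), (array([0.363, 0.361]), np.int32(352))]
t 55.92 tcp [0.4444 0.1205 0.1857] phi 0.02 tilt [ 0. -0. -1.] F [-0.46 -0.29  0.9 ] open 0.0001 q [ 0.1  -0.33  2.03  0.    1.44  0.1 ]
tray tins x,y [ 0.4667962  -0.13171098] [0.61296452 0.17832529]
```

View pics/s9.png

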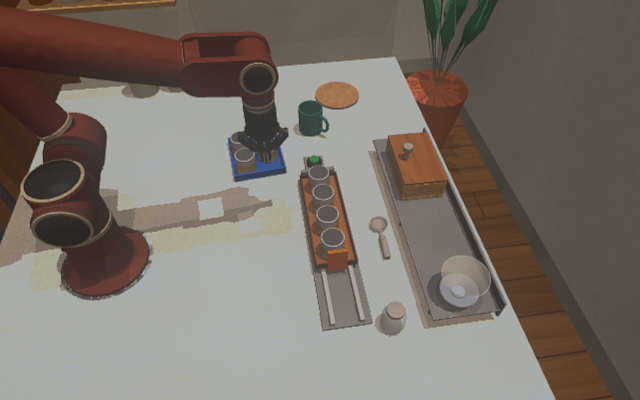

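The side view shows the tray at the stop with tins at (318,175) to (333,238), the crate tins standing, the key up at (314,160), and the gripper clear.

```bash
python3 -c "
from station import ctrl
print(ctrl.finish_job())"
```

```text
the job is handed in; nothing more can be done
None
```

The job is handed in: four full tins stand in the tray, three empties are in the crate, the tray is hard against its stop, and the green key was pressed to the bottom and has sprung back.

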